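Pack the light-proof reagents into the bottle carrier

ROBOT

A 6-joint arm with a two-finger parallel gripper is mounted at the origin on a cart in front of the work surface, level with it; the furniture and walls round the work are solid. World frame = base frame: x ahead of the robot, y to its left, z up, the work surface at z = 0. Lengths are in m, angles in rad, forces in N, time in s.
With the tool pointing down it reaches from about 0.375 to 0.75 m from the base axis. Payload 9 kg.
Tool frame: the origin (TCP) lies midway between the tips of the shut fingers; the grasp point (between the pads) lies 19 mm behind it (grasp_offset is the distance from the TCP to the grasp point, in m); y points along the fingers, z is the direction in which the jaws open and shut, and the axes are right-handed (so a half turn about y gives the same grasp; the last joint's range is limited). The gripper opens to 85 mm and grips with 20 to 120 N. Pads are 22 mm wide; open, the fingers measure 114 mm over their backs; the gripper's body (76 mm by 85 mm) begins 54 mm behind the grasp point. The pads swing forward as they close: fully open they stand 13 mm farther back than shut.
Start: joints at [0.967, 0.104, 0.097, 1.564, 0, 1.353], TCP at [0.226, 0.556, 0.231] pointing down, gripper open.
Joint ranges: [-2.99, 2.99], [-0.84, 1.86], [-1.1, 1.16], [-1.84, 2.11], [-1.51, 1.56], [-3.14, 3.14]. Speed limits (rad/s): [2.22, 2.22, 2.57, 3.14, 3.14, 3.14].

INTERFACE

Orientations are given as a unit quaternion [w, x, y, z].
In Python, from cell import * gives the robot as it stands. The module is installed in compiled form; this text tells all that it offers.
- The arm moves only by the tool send_rows, never from a script. Its argument "series" is one flat list of numbers, 6 for each row, row after row: the shift along the world's x, y, z in mm, then the turn, a rotation vector about the world's x, y, z in degrees. In form: [x, y, z, rx, ry, rz, x, y, z, rx, ry, rz, ...]. A call has 1 to 10 rows; each row is the pose to reach, as a shift and turn from the pose measured when the call began; what a row does not reach only later rows make up. A row lasts 1/12 s, in which the tool goes at most 41.7 mm and 7.16 degrees, less where a joint would pass 70% of its speed; a pose out of reach is approached as far as the arm can. A call with a gripper value outside its range is refused whole. "hand" is the closure, from 0 (fully open) to 1 (shut), set as the call begins (left out, the last holds). The fingers move at their own pace and stop on an object; "grip_force" is the grip in N (left out, the last holds). Time passes only in rows, so rows that repeat a pose let the fingers close. It gives the time, the measured TCP pose, the force and the opening at its end, in the units of the state.
- sense(): the state, without advancing time (a new reading comes with each control period).
- capture(name): name is "scene" or "top" or "wrist"; returns (picture, depth): 420x560x3 uint8, red, green, blue; 420x560 float32, m along the optical axis (not along the pixel's ray), 0 where there is no reading.
- calibration(name): a dict with "fov_y" (degrees; the focal length in pixels is half the picture's height over the tangent of half this angle, whatever the lens; pixels are square), "cx", "cy" (the principal point, pixels), "eye" and "attitude" of the camera in the world; the wrist camera has in their place "hand_eye" (4x4, takes a point from camera to tool coordinates, whose origin is the TCP and whose axes are the tool frame's). Camera axes: x right, y down, z forward; pixel columns grow to the right and rows downward; lengths in m; the calibration is good to about 2 mm. A picture is of the moment at which its call begins: read the wrist's pose just before it. calibration takes no time and is no camera call.
- hand_in(): hands the job in, once; it reports no verdict.
Trained networks look in the newest picture that a camera, given by its name, has taken for a name from the list of things; names that differ only in an ending like _2 or _b are one class to them, and where a whole thing is asked for, a point or a joint stands for the part that bears it (a point fixed in the world has none). Each returns a list of dicts, best first, with "confidence" (0 to 1); they miss things now and then, are a little off and sometimes report something else, mostly with a low value. They report only what shows in the picture. A call takes as long as a camera call. They do not tell look-alikes from the thing itself.
- spot_in(camera, name): "point" ([x, y, z] in m, in world coordinates, good to about 4 mm: the middle of the surface that is visible of it).
- outline_of(camera, name): "region" (420x560 bool, what is visible of it).
The state is a dict: "clock": time; "q": joint angles; "joint_velocities": joint speeds; "effort": joint torques, N m; "eef_pos": TCP position; "tcp_rot": TCP orientation; "wrist_force": force on the tool from outside, world axes, zero at the start; "torque": the same for the moment, N m; "finger_gap": finger opening in m.
Only numpy, scipy, OpenCV 4.12 (cv2) and the standard library are available. Lean on these libraries where they do the work, as an engineer would, in place of code of your own. Each camera call takes 0.05 s, during which the arm holds its last target. There are 200 camera calls.

TASK

Pack the three closed, light-proof bottles into the grey carrier, each standing upright in the pocket whose pad has its cap's colour: the brown bottle with the red cap on the red pad, the brown bottle with the blue cap on the blue pad, the all-white bottle on the white pad. Keep them upright and set them down rather than dropping them. Leave the clear bottle with the blue cap and the brown bottle without a cap standing where they are.

Things in the scene. Friction and masses are not known exactly. Their poses are not given: they have to be found in the camera images.
- pipette_carousel: Cream pipette stand, fixed, always in the same place: a round foot and column with arms reaching 110 mm from its axis at 0.22 to 0.29 m above the bench, and a blue pipette hanging on it. Only in the way: the arm, its wrist and the gripper must keep clear of it. Origin: on the column's axis, at the bench.
- carrier: Bottle carrier of grey plastic, fixed on the bench: 248 x 86 mm, 32 mm high, open on top, a small steel bar at each end (reaching 20 mm out). Three equal pockets in a row along its x, 81 mm apart centre to centre, 5 mm walls and dividers, a coloured pad in each. Origin: centre of the underside; y across the row, z up.
- pad_red_top (a point): Red pad, 70 x 70 x 3 mm, fixed, on the floor of one pocket of the carrier (which pocket differs from start to start). The point is the middle of the pad's top face, 8 mm above the bench; x runs along the row of pockets, y across it, z up. The pocket is 76 x 76 mm inside; its walls stand 24 mm above the pad.
- pad_blue_top (a point): Blue pad, 70 x 70 x 3 mm, fixed, on the floor of one pocket of the carrier (which pocket differs from start to start). The point is the middle of the pad's top face, 8 mm above the bench; x runs along the row of pockets, y across it, z up. The pocket is 76 x 76 mm inside; its walls stand 24 mm above the pad.
- pad_white_top (a point): White pad, 70 x 70 x 3 mm, fixed, on the floor of one pocket of the carrier (which pocket differs from start to start). The point is the middle of the pad's top face, 8 mm above the bench; x runs along the row of pockets, y across it, z up. The pocket is 76 x 76 mm inside; its walls stand 24 mm above the pad.
- red_cap_bottle_mid (a point): Closed bottle of brown glass with a red screw cap, standing loose on the bench; 84 mm high, body 43 mm across up to 49 mm, then a shoulder and neck; the cap, 31 mm across, runs from 67 to 84 mm above its foot. About 0.11 kg. The point is on its axis, half-way up; z up along the axis.
- blue_cap_bottle_mid (a point): Closed bottle of brown glass with a blue screw cap, standing loose on the bench; 112 mm high, body 57 mm across; the cap, 36 mm across, runs from 89 to 112 mm above its foot. About 0.24 kg. The point is on its axis, half-way up; z up along the axis.
- white_bottle_mid (a point): Small all-white plastic bottle with a white cap, standing loose on the bench; 83 mm high, body 41 mm across up to 50 mm; above 52 mm a straight neck and cap about 18 mm across. About 0.06 kg. The point is on its axis, half-way up; z up along the axis.
- clear_bottle_mid (a point): Look-alike that stays: bottle of clear, colourless glass with a blue screw cap, loose on the bench; 104 mm high, 56 mm across. The point is on its axis, half-way up; z up along the axis.
- open_bottle_mid (a point): Look-alike that stays: small bottle of brown glass with a bare open neck, no cap, loose on the bench; 72 mm high, 35 mm across. The point is on its axis, half-way up; z up along the axis.
There are look-alikes about, which are no part of the job. Leave any black, green or turquoise look-alike of the part that bears red_cap_bottle_mid alone.

How it is judged:
At the end, for the whole second after the job is handed in: Each of the three bottles stands upright (within 0.15 rad) and at rest on the pad of its cap's colour, its axis within 26 mm of the pad's middle and its foot within 6 mm of the pad; the clear bottle and the open brown bottle still stand within 30 mm of where they were (horizontal distance between red_cap_bottle_mid and pad_red_top below 0.026 m and z of red_cap_bottle_mid in the frame of pad_red_top below 0.048 m and angle between each of red_cap_bottle_mid, blue_cap_bottle_mid, white_bottle_mid's own z axis and vertical below 0.15 rad and linear speed of each of red_cap_bottle, blue_cap_bottle, white_bottle below 0.02 m/s and horizontal distance between blue_cap_bottle_mid and pad_blue_top below 0.026 m and z of blue_cap_bottle_mid in the frame of pad_blue_top below 0.062 m and horizontal distance between white_bottle_mid and pad_white_top below 0.026 m and z of white_bottle_mid in the frame of pad_white_top below 0.0475 m and distance of each of clear_bottle_mid, open_bottle_mid from where it was at the start of the episode below 0.03 m and angle between each of clear_bottle_mid, open_bottle_mid's own z axis and vertical below 0.2 rad); the robot touches nothing.
It fails at once if one of the three bottles is tipped by more than about 45 degrees (angle between any of red_cap_bottle_mid, blue_cap_bottle_mid, white_bottle_mid's own z axis and vertical above 0.8 rad).
It fails at once if one of the three bottles is let go more than 30 mm above its pad ((horizontal distance between red_cap_bottle_mid and pad_red_top below 0.04 m and z of red_cap_bottle_mid in the frame of pad_red_top above 0.072 m and contact force between the fingers and red_cap_bottle below 0.02 N) or (horizontal distance between blue_cap_bottle_mid and pad_blue_top below 0.04 m and z of blue_cap_bottle_mid in the frame of pad_blue_top above 0.086 m and contact force between the fingers and blue_cap_bottle below 0.02 N) or (horizontal distance between white_bottle_mid and pad_white_top below 0.04 m and z of white_bottle_mid in the frame of pad_white_top above 0.0715 m and contact force between the fingers and white_bottle below 0.02 N)).
It fails at once if the clear bottle is moved more than 30 mm or knocked over (distance of clear_bottle_mid from where it was at the start of the episode above 0.03 m or angle between clear_bottle_mid's own z axis and vertical above 0.5 rad).
It fails at once if the open bottle is moved more than 30 mm or knocked over (distance of open_bottle_mid from where it was at the start of the episode above 0.03 m or angle between open_bottle_mid's own z axis and vertical above 0.5 rad).
It also fails if it takes over 102 s, if anything falls off the work surface, if the arm or the gripper's body presses on something with over 40 N, if the wrist force passes 120 N, or if a joint passes its speed limit or range.

## Working session

There is one attempt and no reset: what is moved stays moved. The work goes in short steps, Python scripts to look and compute and a tool call to move; the robot and the scene stay as the last step left them, time stands still between calls to the robot, and variables do not carry over. Pictures are saved under pics/ and viewed, about 12 in all and at most 16, crops included, and the job is handed in when it is done.

Besides the shell and the picture viewer there is one more tool, called after "Emit:" as name(argument=value, ...), one argument or row to a line, values as JSON. send_rows: Moves the arm, as the interface text tells. Its arguments: {"type":"object","properties":{"series":{"type":"array","items":{"type":"number"}},"hand":{"type":"number"},"grip_force":{"type":"number"}},"required":["series"]}

```bash
mkdir -p pics
cat > h.py <<'E'
from cell import *
import numpy as np, cv2
from scipy.spatial.transform import Rotation as R
def quat(q): return R.from_quat([q[1],q[2],q[3],q[0]])
def pose(name):
    c=calibration(name)
    if 'eye' in c:
        a=np.array(c['attitude'],float)
        M=a if a.shape==(3,3) else quat(a).as_matrix()
        return c,M,np.array(c['eye'])
    s=sense(); H=np.array(c['hand_eye']); T=quat(s['tcp_rot']).as_matrix()
    return c,T@H[:3,:3],T@H[:3,3]+np.array(s['eef_pos'])
def cloud(name):
    c,M,e=pose(name); im,d=capture(name)
    f=im.shape[0]/2/np.tan(np.radians(c['fov_y'])/2)
    v,u=np.mgrid[:im.shape[0],:im.shape[1]]
    P=np.stack([(u-c['cx'])/f*d,(v-c['cy'])/f*d,d],-1)@M.T+e
    P[d==0]=np.nan
    return im,d,P
def save(n,im): cv2.imwrite('pics/'+n+'.png',im[...,::-1])
E
python3 - <<'E'
from h import *
print(sense()); 
for n in('scene','top','wrist'):
    print(n,calibration(n)); im,d,P=cloud(n); save(n+'0',im); np.save(n+'0.npy',P); np.save(n+'0i.npy',im)
E
```

```text
{'clock': 0.0, 'q': array([ 9.67277943e-01,  1.04700580e-01,  9.64572960e-02,  1.56390342e+00,
       -1.15412114e-05,  1.35309338e+00]), 'joint_velocities': array([ 0.00071132, -0.00064704,  0.00046595,  0.00137275, -0.00116742,
       -0.00014111]), 'effort': array([-1.74150016e-03, -5.56930268e+01,  5.03649259e+01,  1.69789087e-02,
       -4.66050242e-04,  6.49601111e-05]), 'eef_pos': array([0.22558755, 0.55561028, 0.23051499]), 'tcp_rot': array([-0.69355108,  0.69442983, -0.13574871,  0.13537504]), 'wrist_force': array([ 0.50597558, -1.11517856, -0.01119278]), 'torque': array([-0.04406328, -0.02457679,  0.00809371]), 'finger_gap': 0.08549499741103013}
scene {'fov_y': 44.462765333394074, 'cx': 279.99345805137114, 'cy': 208.44031723130348, 'eye': array([ 0.042167  , -0.63069358,  0.95552993]), 'attitude': array([-0.38043297,  0.89792371, -0.20034165,  0.09416466])}
top {'fov_y': 52.264004607181036, 'cx': 277.4453242468218, 'cy': 208.83945656577748, 'eye': array([0.29087381, 0.18182111, 0.89761814]), 'attitude': array([ 0.06311533, -0.69792073,  0.71015098, -0.06788734])}
wrist {'fov_y': 61.555198189951916, 'cx': 283.6414614854111, 'cy': 208.4429281714041, 'hand_eye': array([[ 6.82105944e-05,  9.56926623e-01,  2.90329871e-01,
        -7.36815293e-02],
       [-9.93509615e-04, -2.90329664e-01,  9.56926172e-01,
        -1.42797877e-01],
       [ 9.99999504e-01, -3.53718021e-04,  9.30912241e-04,
         9.13372097e-04],
       [ 0.00000000e+00,  0.00000000e+00,  0.00000000e+00,
         1.00000000e+00]])}
```

View pics/scene0.png

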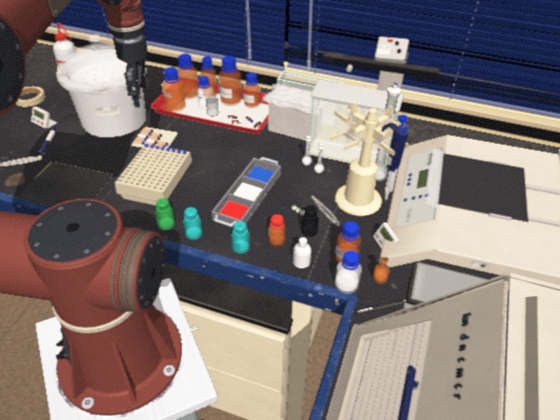

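View pics/top0.png

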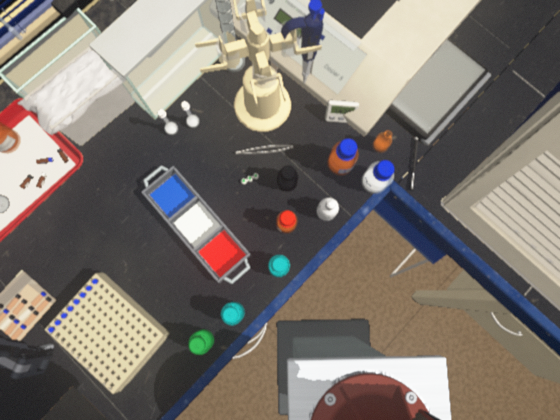

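The scene picture shows these candidates:
- **Red cap:** brown bottle at (277,230). Its look-alikes are turquoise (192,223) and (240,237), green (165,214) and black (310,220).
- **Blue cap on brown:** (348,240). The clear bottle at (347,272) is not it, and neither are the tray bottles at (185–250,90).
- **White bottle:** (302,252).
- **Open brown bottle, stays put:** (381,271).

In the top picture they are red (287,221), blue on brown (343,155), white (328,209), clear (378,176), open (384,140) and black (287,178). The pads are blue (170,193), white (196,222) and red (222,254).

Run:
```python
from h import *
np.set_printoptions(precision=4,suppress=True)
top=dict(red=(287,221),blue=(343,152),white=(328,209),clear=(380,172),open=(384,140),black=(287,178),turq=(279,265))
sc=dict(red=(277,230),blue=(348,240),white=(302,252),clear=(347,272),open=(381,271),black=(310,220),turq=(240,237))
D={n:np.load(n+'0.npy') for n in('top','scene')}
cen={}
for k,(u,v) in top.items():
    P=D['top'][v-6:v+7,u-6:u+7].reshape(-1,3); z=np.nanmax(P[:,2]);
    cen[k]=np.nanmedian(P[P[:,2]>z-.02],0); print(k,'top',cen[k],z)
for n in D:
  Q=D[n].reshape(-1,3)
  for k,c in cen.items():
    m=(np.hypot(*(Q[:,:2]-c[:2]).T)<.04)&(Q[:,2]>.015)
    q=Q[m]; t=q[q[:,2]>np.percentile(q[:,2],98)-.008]
    print(n,k,m.sum(),'z98',np.percentile(q[:,2],98),'captop',(t.min(0)+t.max(0))[:2]/2,'ext',np.ptp(t,0)[:2], 'bbox',q.min(0)[:2],q.max(0)[:2])
  im=np.load(n+'0i.npy').astype(int); P=D[n]
  r,g,b=im[...,0],im[...,1],im[...,2]
  box=(P[...,2]<.025)&(P[...,2]>-.01)
  for nm,m in dict(red=(r>170)&(g<60)&(b<60),blue=(b>130)&(r<70),white=(r>180)&(g>180)&(b>180)).items():
    N,L,S,C=cv2.connectedComponentsWithStats((m&box).astype(np.uint8))
    for i in range(1,N):
      if S[i,4]>150: 
        q=P[L==i]; (cx,cy),wh,a=cv2.minAreaRect(q[:,:2].astype(np.float32)*1000); print(n,'pad',nm,C[i],np.median(q,0),(cx,cy),wh,a)
# carrier column
```

```text
red top [0.4217 0.1569 0.0827] 0.08594837681241008
blue top [0.5506 0.045  0.1105] 0.11478221464139238
white top [0.4496 0.0727 0.0795] 0.08569891800350182
clear top [ 0.5106 -0.0258  0.1027] 0.10700625753848936
open top [ 0.5933 -0.0508  0.0691] 0.07416525905144988
black top [0.5107 0.1549 0.0827] 0.08631690432002481
turq top [0.3358 0.174  0.0833] 0.0870757604866702
top red 388 z98 0.08542480229983071 captop [0.427  0.1576] ext [0.0289 0.029 ] bbox [0.4063 0.1357] [0.4476 0.178 ]
top blue 826 z98 0.1135629008016471 captop [0.5589 0.0379] ext [0.0349 0.0332] bbox [0.5292 0.0097] [0.5844 0.066 ]
top white 364 z98 0.08298832722846211 captop [0.4526 0.072 ] ext [0.0156 0.0159] bbox [0.433  0.0519] [0.4737 0.0918]
top clear 786 z98 0.10528466373346447 captop [ 0.5169 -0.033 ] ext [0.0328 0.0329] bbox [ 0.4887 -0.0598] [ 0.5433 -0.0056]
top open 290 z98 0.07245732273026843 captop [ 0.5976 -0.0512] ext [0.0164 0.0162] bbox [ 0.5802 -0.0672] [ 0.6128 -0.0337]
top black 408 z98 0.08533584502870482 captop [0.5179 0.1528] ext [0.0284 0.0278] bbox [0.4968 0.1327] [0.533  0.1744]
top turq 377 z
[... 3335 characters left out ...]
 706.4293212890625) (63.64780044555664, 76.59608459472656) 52.04433059692383
scene pad white [337.6   156.027] [0.7296 0.3763 0.0156] (734.1590576171875, 374.00927734375) (12.863800048828125, 110.70870971679688) 45.54556655883789
scene pad white [247.3442 191.1331] [0.4304 0.3515 0.0079] (429.3123474121094, 352.8478088378906) (60.23847579956055, 66.41126251220703) 39.3875617980957
scene pad white [358.5415 204.4822] [0.6708 0.1675 0.011 ] (684.4893798828125, 186.9500732421875) (95.92478942871094, 118.04521942138672) 53.51736068725586
scene pad white [134.5608 372.2704] [ 0.0635 -0.0721  0.0002] (-1.0090789794921875, -1.3420257568359375) (322.7269287109375, 299.8576354980469) 89.9203872680664
```

Run:
```python
from h import *
np.set_printoptions(precision=4,suppress=True)
for n in('pad_red_top','pad_white_top','pad_blue_top','carrier','pipette_carousel','red_cap_bottle_mid','blue_cap_bottle_mid','white_bottle_mid'):
    print(n,[(np.array(x['point']),round(x['confidence'],2)) for x in spot_in('top',n)][:4])
im=np.load('scene0i.npy')[170:310,130:410]; save('crop',cv2.resize(im,None,fx=2.8,fy=2.8,interpolation=2))
```

```text
pad_red_top [(array([0.3656, 0.2887, 0.0128]), 0.6), (array([0.4246, 0.3395, 0.0108]), 0.48)]
pad_white_top [(array([0.427 , 0.3402, 0.0105]), 0.78)]
pad_blue_top [(array([0.4896, 0.3931, 0.01  ]), 0.91)]
carrier [(array([0.43  , 0.3495, 0.0261]), 0.85)]
pipette_carousel [(array([0.5469, 0.0401, 0.0733]), 0.55)]
red_cap_bottle_mid [(array([0.2456, 0.2646, 0.0731]), 0.98), (array([0.1968, 0.3228, 0.0626]), 0.97), (array([0.3334, 0.1699, 0.0719]), 0.95), (array([0.4197, 0.1559, 0.0647]), 0.78)]
blue_cap_bottle_mid [(array([0.5463, 0.0436, 0.0787]), 0.68)]
white_bottle_mid [(array([0.5477, 0.0431, 0.0749]), 0.23)]
```

View pics/crop.png

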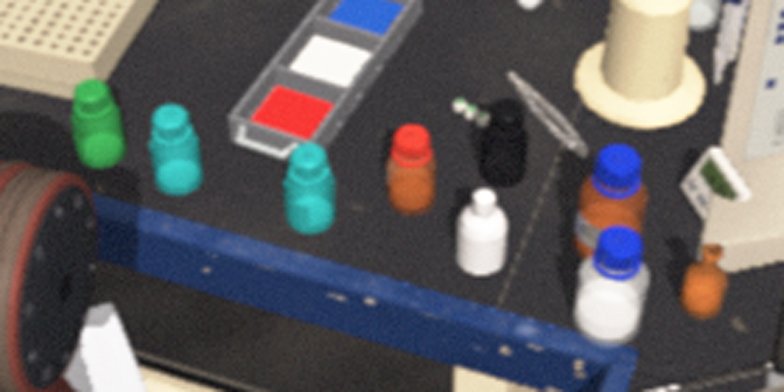

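The crop confirms the choices: red cap on brown at crop (411,170), blue cap on brown at (612,205), plain white at (482,232). The clear (612,285) and open (705,282) bottles stay. Next I work out the tool yaw.

Run:
```python
from h import *
np.set_printoptions(precision=3,suppress=True)
s=sense();T=quat(s['tcp_rot']).as_matrix();print(T)
print('jaw yaw',np.degrees(np.arctan2(T[1,2],T[0,2])),'cam yaw',np.degrees(np.arctan2(-T[1,0],-T[0,0])))
P=np.load('top0.npy').reshape(-1,3)
q=P[(P[:,2]>.06)&(P[:,2]<.2)&(np.hypot(P[:,0]-.67,P[:,1]-.18)<.06)];print(len(q),q.min(0),q.max(0))
q=P[(P[:,2]>.2)&(P[:,2]<.32)&(np.hypot(P[:,0]-.67,P[:,1]-.18)<.18)];print('arms',len(q),q.min(0),q.max(0))
P=np.load('scene0.npy').reshape(-1,3)
q=P[(P[:,2]>.06)&(P[:,2]<.2)&(np.hypot(P[:,0]-.67,P[:,1]-.18)<.06)];print(len(q),q.min(0),q.max(0))
q=P[(P[:,2]>.2)&(P[:,2]<.32)&(np.hypot(P[:,0]-.67,P[:,1]-.18)<.18)];print('arms',len(q),q.min(0),q.max(0))
```

```text
[[ 0.927 -0.     0.376]
 [-0.376  0.     0.927]
 [-0.    -1.     0.   ]]
jaw yaw 67.89613965278728 cam yaw 157.89613970282537
794 [0.658 0.167 0.06 ] [0.724 0.238 0.193]
arms 5262 [0.59  0.097 0.2  ] [0.804 0.311 0.32 ]
1032 [0.654 0.163 0.06 ] [0.726 0.236 0.2  ]
arms 2833 [0.586 0.092 0.2  ] [0.814 0.333 0.32 ]
```

Emit:
send_rows(
  series=[199,-400,0,0,0,61,199,-400,0,0,0,61,199,-400,0,0,0,61,199,-400,0,0,0,61,199,-400,0,0,0,61,199,-400,0,0,0,61,199,-400,0,0,0,61,199,-400,0,0,0,61,199,-400,0,0,0,61,199,-400,0,0,0,61],
  hand=0,
  grip_force=30,
)

```text
clock: 1.38
eef_pos: [0.3934, 0.2198, 0.2317]
tcp_rot: [0.666, -0.666, -0.238, 0.237]
wrist_force: [1.0, 0.6, -0.2]
finger_gap: 0.0852
```

Emit:
send_rows(
  series=[32,-64,0,0,0,0,32,-64,0,0,0,0,32,-64,0,0,0,0,32,-64,0,0,0,0],
)

```text
clock: 1.72
eef_pos: [0.4259, 0.1545, 0.2317]
tcp_rot: [0.667, -0.666, -0.237, 0.236]
wrist_force: [0.7, -0.4, 0.9]
finger_gap: 0.0852
```

Run:
```python
from h import *
np.set_printoptions(precision=4,suppress=True)
print(sense()['eef_pos'],sense()['q'])
im,d,P=cloud('wrist'); save('w1',im)
Q=P.reshape(-1,3)
for k,c in dict(red=(.425,.156),white=(.451,.070),blue=(.557,.037),black=(.516,.151)).items():
    m=(np.hypot(Q[:,0]-c[0],Q[:,1]-c[1])<.035)&(Q[:,2]>.02); q=Q[m]
    if len(q)<100: print(k,len(q));continue
    zt=np.percentile(q[:,2],99); t=q[q[:,2]>zt-.006]; print(k,zt,(t.min(0)+t.max(0))[:2]/2,np.ptp(t,0)[:2])
```

```text
[0.4259 0.1545 0.2317] [ 0.0575 -0.3491 -0.3216  1.5977  0.0007 -0.6244]
red 0.3243108792676003 [0.4126 0.1476] [0.0403 0.0519]
white 0.31521985569212024 [0.4562 0.1008] [0.0065 0.0068]
blue 0.11316234839594447 [0.5578 0.0374] [0.0359 0.0349]
black 0.08518883491738222 [0.5166 0.153 ] [0.0292 0.0295]
```

View pics/w1.png

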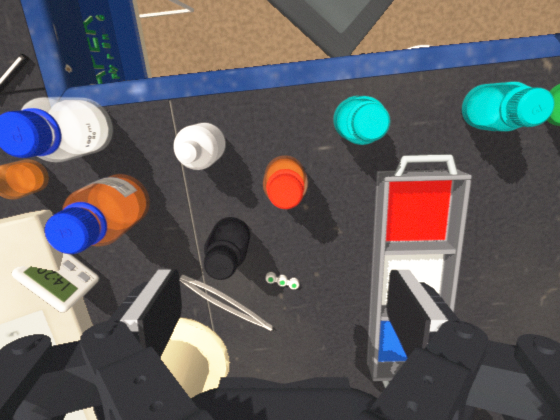

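The wrist view shows red at (285,185), white (199,146), blue on brown (80,225), clear (50,133), open (20,180), black (227,247) and the carrier at right. Its blue position agrees with the fixed cameras to about 1 mm. Descending on red.

Emit:
send_rows(
  series=[-1,2,-30,0,0,0,-1,2,-65,0,0,0,-1,2,-100,0,0,0,-1,2,-130,0,0,0,-1,2,-155,0,0,0,-1,2,-175,0,0,0,-1,2,-190,0,0,0,-1,2,-200,0,0,0,-1,2,-207,0,0,0,-1,2,-207,0,0,0],
)

```text
clock: 2.6
eef_pos: [0.4235, 0.1582, 0.0239]
tcp_rot: [0.666, -0.666, -0.237, 0.238]
wrist_force: [-0.2, -0.1, 0.3]
finger_gap: 0.0857
```

Emit:
send_rows(
  series=[0,0,0,0,0,0,0,0,0,0,0,0,0,0,0,0,0,0,0,0,0,0,0,0,0,0,0,0,0,0,0,0,0,0,0,0,0,0,0,0,0,0,0,0,0,0,0,0],
  hand=1,
  grip_force=30,
)

```text
clock: 3.27
eef_pos: [0.4243, 0.1583, 0.025]
tcp_rot: [0.666, -0.666, -0.238, 0.237]
wrist_force: [-0.7, 0.2, 6.2]
finger_gap: 0.0412
```

Gripped: the gap is 41 mm. Lifting and carrying to the red pad, fitted at about (.368,.295).

Emit:
send_rows(
  series=[0,0,15,0,0,0,0,0,40,0,0,0,0,0,65,0,0,0,-8,20,75,0,0,0,-18,45,75,0,0,0,-30,72,75,0,0,0,-41,100,75,0,0,0,-50,122,75,0,0,0,-55,134,75,0,0,0,-56,137,75,0,0,0],
)

```text
clock: 4.1
eef_pos: [0.3673, 0.2969, 0.1001]
tcp_rot: [0.666, -0.665, -0.239, 0.238]
wrist_force: [-0.0, 0.4, -1.2]
finger_gap: 0.041
```

Run:
```python
from h import *
np.set_printoptions(precision=4,suppress=True)
print(sense()['eef_pos'],sense()['finger_gap'])
im,d,P=cloud('wrist'); save('w2',im); np.save('w2.npy',P); np.save('w2i.npy',im)
im=im.astype(int); r,g,b=im[...,0],im[...,1],im[...,2]
box=(P[...,2]<.025)&(P[...,2]>-.01)
for nm,m in dict(red=(r>150)&(g<70)&(b<70),blue=(b>110)&(r<70),white=(r>170)&(g>170)&(b>170)).items():
    N,L,S,C=cv2.connectedComponentsWithStats((m&box).astype(np.uint8))
    for i in range(1,N):
      if S[i,4]>300: 
        q=P[L==i]; print(nm,C[i],np.median(q,0),cv2.minAreaRect(q[:,:2].astype(np.float32)*1000))
Q=P.reshape(-1,3); q=Q[(Q[:,2]<.08)&(Q[:,2]>.02)&(np.hypot(Q[:,0]-.451,Q[:,1]-.07)<.04)]
if len(q): t=q[q[:,2]>q[:,2].max()-.006]; print('white',(t.min(0)+t.max(0))/2)
```

```text
[0.3673 0.2969 0.1001] 0.040983522289191054
red [278.8571 188.6562] [0.3556 0.2845 0.0083] ((366.39984130859375, 291.6204528808594), (68.65191650390625, 69.01895141601562), 40.77435302734375)
blue [346.7754  48.7781] [0.2658 0.26   0.0169] ((261.3708190917969, 264.5322265625), (40.27994918823242, 13.974443435668945), 79.19142150878906)
blue [184.6145  64.1718] [0.3311 0.1934 0.0168] ((331.2764892578125, 185.60299682617188), (43.652976989746094, 18.351268768310547), 24.683103561401367)
white [555.8292 303.9415] [0.2958 0.4909 0.022 ] ((289.5881652832031, 483.7678527832031), (121.62406158447266, 3.286489963531494), 48.19467544555664)
white [ 89.496  310.1113] [0.5223 0.2338 0.0084] ((528.4763793945312, 233.93287658691406), (18.687294006347656, 37.338626861572266), 23.07071304321289)
white [ 23.8983 348.1888] [0.5855 0.2101 0.0052] ((594.9699096679688, 209.5296173095703), (26.813398361206055, 48.67536926269531), 4.4634294509887695)
```

View pics/w2.png

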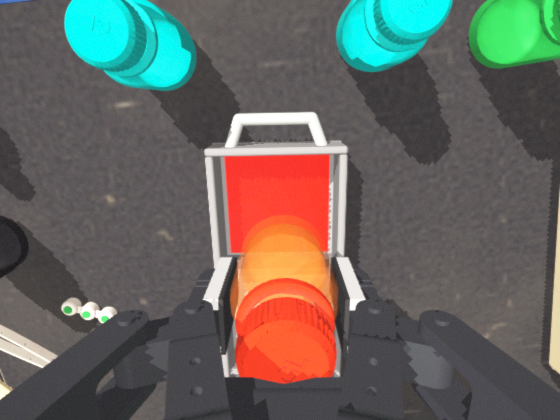

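The red bottle hangs upright at (285,300), over its pad at (278,190) between the carrier walls. The pad centre measures (.367,.292), so I shift −4 mm in y and lower.

Emit:
send_rows(
  series=[0,-4,-12,0,0,0,0,-4,-28,0,0,0,0,-4,-42,0,0,0,0,-4,-52,0,0,0,0,-4,-58,0,0,0,0,-4,-61,0,0,0,0,-4,-63,0,0,0,0,-4,-65,0,0,0,0,-4,-67,0,0,0,0,-4,-67,0,0,0],
)

```text
clock: 4.98
eef_pos: [0.3678, 0.2924, 0.0331]
tcp_rot: [0.666, -0.665, -0.239, 0.238]
wrist_force: [-0.1, -0.1, -0.9]
finger_gap: 0.0412
```

Emit:
send_rows(
  series=[0,0,-1,0,0,0,0,0,-2,0,0,0,0,0,-2,0,0,0],
)

```text
clock: 5.23
eef_pos: [0.3682, 0.2927, 0.033]
tcp_rot: [0.666, -0.665, -0.239, 0.237]
wrist_force: [-6.9, -3.8, 14.7]
finger_gap: 0.0411
```

Emit:
send_rows(
  series=[0,0,0,0,0,0,0,0,0,0,0,0,0,0,0,0,0,0,0,0,0,0,0,0,0,0,0,0,0,0,0,0,0,0,0,0,0,0,0,0,0,0],
  hand=0,
)

```text
clock: 5.82
eef_pos: [0.3682, 0.2926, 0.0329]
tcp_rot: [0.666, -0.665, -0.239, 0.237]
wrist_force: [-0.1, -0.1, 0.2]
finger_gap: 0.0856
```

Emit:
send_rows(
  series=[0,0,15,0,0,0,0,0,40,0,0,0,0,0,80,0,0,0,0,0,120,0,0,0,0,0,150,0,0,0,14,-36,150,0,0,0,28,-72,150,0,0,0,42,-108,150,0,0,0,55,-144,150,0,0,0,55,-144,150,0,0,0],
)

```text
clock: 6.65
eef_pos: [0.4251, 0.1435, 0.1828]
tcp_rot: [-0.666, 0.667, 0.237, -0.235]
wrist_force: [-0.3, 1.0, -0.5]
finger_gap: 0.0857
```

```bash
cat >> h.py <<'E'
def tops(n,cs):
    im,d,P=cloud(n); Q=P.reshape(-1,3)
    for k,(x,y,h) in cs.items():
        q=Q[(np.hypot(Q[:,0]-x,Q[:,1]-y)<.04)&(Q[:,2]>.02)&(Q[:,2]<h+.012)]
        if len(q)<50: print(n,k,len(q)); continue
        z=np.percentile(q[:,2],98); t=q[q[:,2]>z-.006]
        print(n,k,'z %.4f'%z,((t.min(0)+t.max(0))[:2]/2).round(4),np.ptp(t,0)[:2].round(4))
    return im
E
python3 - <<'E'
from h import *
cs=dict(red=(.367,.292,.092),white=(.451,.07,.083),black=(.516,.151,.085))
for n in('scene','top','wrist'): tops(n,cs)
E
```

```text
scene red z 0.0933 [0.3656 0.2905] [0.0296 0.0278]
scene white z 0.0826 [0.4492 0.0684] [0.016  0.0203]
scene black z 0.0856 [0.5145 0.1489] [0.028 0.03 ]
top red z 0.0939 [0.3685 0.2932] [0.0284 0.0282]
top white 0
top black 0
wrist red z 0.0927 [0.3685 0.2934] [0.0302 0.0302]
wrist white z 0.0830 [0.4523 0.0711] [0.0176 0.0169]
wrist black z 0.0849 [0.5163 0.1528] [0.0284 0.0299]
```

Red stands on its pad, with its cap top at 0.093. Now white.

Emit:
send_rows(
  series=[13,-36,0,0,0,0,26,-73,0,0,0,0,26,-73,-25,0,0,0,26,-73,-60,0,0,0,26,-73,-95,0,0,0,26,-73,-120,0,0,0,26,-73,-138,0,0,0,26,-73,-150,0,0,0,26,-73,-158,0,0,0,26,-73,-158,0,0,0],
)

```text
clock: 7.63
eef_pos: [0.4483, 0.0762, 0.0237]
tcp_rot: [0.666, -0.665, -0.238, 0.238]
wrist_force: [-0.6, 0.2, -0.1]
finger_gap: 0.0851
```

Emit:
send_rows(
  series=[0,0,0,0,0,0,0,0,0,0,0,0,0,0,0,0,0,0,0,0,0,0,0,0,0,0,0,0,0,0,0,0,0,0,0,0,0,0,0,0,0,0,0,0,0,0,0,0],
  hand=1,
  grip_force=25,
)

```text
clock: 8.3
eef_pos: [0.4492, 0.0761, 0.0249]
tcp_rot: [0.666, -0.665, -0.239, 0.237]
wrist_force: [0.3, -0.3, 6.6]
finger_gap: 0.0401
```

Emit:
send_rows(
  series=[0,0,15,0,0,0,0,0,40,0,0,0,0,0,70,0,0,0,-2,25,90,0,0,0,-4,60,90,0,0,0,-7,98,90,0,0,0,-10,136,90,0,0,0,-13,174,90,0,0,0,-15,210,90,0,0,0,-18,240,90,0,0,0],
)

```text
clock: 9.13
eef_pos: [0.4309, 0.3186, 0.1153]
tcp_rot: [0.666, -0.665, -0.24, 0.237]
wrist_force: [0.7, -0.3, -1.1]
finger_gap: 0.04
```

Emit:
send_rows(
  series=[-2,20,0,0,0,0,-2,30,0,0,0,0,-2,32,0,0,0,0],
)

```text
clock: 9.38
eef_pos: [0.4285, 0.3519, 0.1153]
tcp_rot: [0.666, -0.665, -0.24, 0.238]
wrist_force: [-0.6, -0.5, -1.1]
finger_gap: 0.0406
```

Run:
```python
from h import *
print(sense()['eef_pos'],sense()['finger_gap'],sense()['wrist_force'])
im,d,P=cloud('wrist'); save('w3',im)
im=im.astype(int); r,g,b=im[...,0],im[...,1],im[...,2]
m=(P[...,2]<.011)&(P[...,2]>.005)&(r>130)&(g>130)&(b>130)&(np.hypot(P[...,0]-.43,P[...,1]-.348)<.055)
q=P[m]; print(len(q),cv2.minAreaRect(q[:,:2].astype(np.float32)*1000))
```

```text
[0.42854809 0.3519499  0.11527127] 0.04056439600205275 [-0.58945404 -0.52703306 -1.12938326]
7251 ((424.544921875, 342.3479309082031), (81.73219299316406, 74.0497055053711), 40.12520980834961)
```

View pics/w3.png

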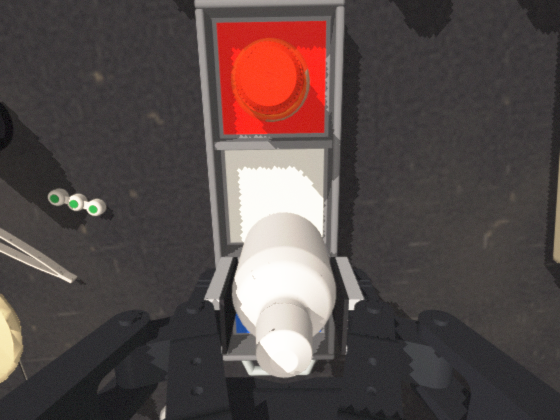

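Red stands centred on its pad at (270,78). The white bottle is held upright above the white pad at (280,200). Lowering it with a −5 mm y correction.

Emit:
send_rows(
  series=[0,-5,-15,0,0,0,0,-5,-35,0,0,0,0,-5,-52,0,0,0,0,-5,-64,0,0,0,0,-5,-72,0,0,0,0,-5,-76,0,0,0,0,-5,-79,0,0,0,0,-5,-81,0,0,0,0,-5,-83,0,0,0,0,-5,-83,0,0,0],
)

```text
clock: 10.27
eef_pos: [0.4294, 0.3463, 0.0331]
tcp_rot: [0.666, -0.665, -0.24, 0.237]
wrist_force: [-0.1, -0.1, -0.7]
finger_gap: 0.04
```

Within about a millimetre of the pad; releasing. The retreat goes up first, then towards the blue bottle.

Emit:
send_rows(
  series=[0,0,-1,0,0,0,0,0,-1,0,0,0,0,0,-1,0,0,0],
)

```text
clock: 10.52
eef_pos: [0.4297, 0.3466, 0.033]
tcp_rot: [0.666, -0.665, -0.241, 0.237]
wrist_force: [-2.3, -1.4, 4.8]
finger_gap: 0.0408
```

Emit:
send_rows(
  series=[0,0,0,0,0,0,0,0,0,0,0,0,0,0,0,0,0,0,0,0,0,0,0,0,0,0,0,0,0,0,0,0,0,0,0,0,0,0,0,0,0,0],
  hand=0,
)

```text
clock: 11.1
eef_pos: [0.4297, 0.3465, 0.0329]
tcp_rot: [0.666, -0.665, -0.241, 0.237]
wrist_force: [-0.1, -0.3, -0.5]
finger_gap: 0.0854
```

Emit:
send_rows(
  series=[0,0,15,0,0,0,0,0,40,0,0,0,0,0,80,0,0,0,0,0,120,0,0,0,0,0,140,0,0,0,3,-40,140,0,0,0,6,-80,140,0,0,0,9,-120,140,0,0,0,12,-160,140,0,0,0,15,-200,140,0,0,0],
)

```text
clock: 11.93
eef_pos: [0.4444, 0.145, 0.173]
tcp_rot: [0.666, -0.665, -0.241, 0.237]
wrist_force: [1.7, -0.3, -1.3]
finger_gap: 0.0848
```

Emit:
send_rows(
  series=[0,-40,0,0,0,0,0,-75,0,0,0,0,20,-95,0,0,0,0,40,-112,0,0,0,0,40,-112,0,0,0,0],
)

```text
clock: 12.35
eef_pos: [0.4868, 0.0296, 0.1728]
tcp_rot: [-0.666, 0.666, 0.24, -0.236]
wrist_force: [0.1, -0.6, 0.1]
finger_gap: 0.0853
```

Run:
```python
from h import *
print(sense()['eef_pos'],sense()['q'])
cs=dict(red=(.367,.292,.092),white=(.429,.347,.091),blue=(.557,.037,.112),clear=(.515,-.035,.104),open=(.596,-.053,.072))
for n in('scene','wrist'): save('p_'+n,tops(n,cs))
```

```text
[0.4867614  0.02964414 0.17281008] [-0.2104057  -0.25508834 -0.35147792  1.46856396  0.00347427 -0.89680298]
scene red z 0.0933 [0.3658 0.2893] [0.0275 0.0299]
scene white z 0.0905 [0.4257 0.3434] [0.0153 0.0149]
scene blue z 0.1134 [0.5556 0.0338] [0.0345 0.0312]
scene clear z 0.1056 [ 0.513  -0.0373] [0.0338 0.0334]
scene open z 0.0727 [ 0.5948 -0.0548] [0.0176 0.017 ]
wrist red 27
wrist white z 0.0317 [0.4307 0.3258] [0.0073 0.0029]
wrist blue z 0.1130 [0.5573 0.0368] [0.0358 0.0354]
wrist clear z 0.1050 [ 0.5162 -0.0342] [0.0346 0.0349]
wrist open z 0.0728 [ 0.5971 -0.0525] [0.0184 0.018 ]
```

White is on its pad (top z 0.0905), and clear and open have not moved. Now blue, by its cap.

Emit:
send_rows(
  series=[30,3,0,0,0,0,60,6,0,0,0,0,70,7,0,0,0,0,70,7,-20,0,0,0,70,7,-42,0,0,0,70,7,-62,0,0,0,70,7,-77,0,0,0,70,7,-86,0,0,0,70,7,-91,0,0,0,70,7,-91,0,0,0],
)

```text
clock: 13.28
eef_pos: [0.5538, 0.04, 0.0812]
tcp_rot: [0.666, -0.665, -0.24, 0.238]
wrist_force: [-0.3, 0.0, -0.3]
finger_gap: 0.0855
```

Emit:
send_rows(
  series=[0,0,0,0,0,0,0,0,0,0,0,0,0,0,0,0,0,0,0,0,0,0,0,0,0,0,0,0,0,0,0,0,0,0,0,0,0,0,0,0,0,0,0,0,0,0,0,0],
  hand=1,
  grip_force=50,
)

```text
clock: 13.95
eef_pos: [0.5547, 0.0397, 0.0822]
tcp_rot: [0.666, -0.665, -0.241, 0.237]
wrist_force: [1.8, -1.2, 5.9]
finger_gap: 0.0352
```

Emit:
send_rows(
  series=[0,0,12,0,0,0,0,0,35,0,0,0,-4,3,65,0,0,0,-20,12,90,0,0,0,-45,25,100,0,0,0,-70,42,100,0,0,0,-85,70,100,0,0,0,-92,105,100,0,0,0,-95,140,100,0,0,0,-95,175,100,0,0,0],
)

```text
clock: 14.78
eef_pos: [0.4583, 0.2162, 0.1827]
tcp_rot: [0.666, -0.665, -0.241, 0.237]
wrist_force: [0.6, -0.1, -2.8]
finger_gap: 0.0351
```

Emit:
send_rows(
  series=[2,35,0,0,0,0,6,70,0,0,0,0,12,105,0,0,0,0,20,140,0,0,0,0,26,165,0,0,0,0,31,182,0,0,0,0,31,184,0,0,0,0],
)

```text
clock: 15.37
eef_pos: [0.4888, 0.4027, 0.182]
tcp_rot: [0.666, -0.665, -0.241, 0.238]
wrist_force: [0.8, -0.4, -2.6]
finger_gap: 0.0353
```

Run:
```python
from h import *
s=sense();print(s['eef_pos'],s['finger_gap'],s['wrist_force'])
im,d,P=cloud('wrist'); save('w4',im)
im=im.astype(int); r,g,b=im[...,0],im[...,1],im[...,2]
m=(P[...,2]<.011)&(P[...,2]>.005)&(b>100)&(r<80)&(np.hypot(P[...,0]-.491,P[...,1]-.399)<.06)
q=P[m]; print(len(q),len(q)>9 and cv2.minAreaRect(q[:,:2].astype(np.float32)*1000))
```

```text
[0.48879668 0.40268012 0.18203258] 0.03529959461390057 [ 0.84985276 -0.3967115  -2.58637141]
3191 ((482.04949951171875, 389.546875), (49.26143264770508, 69.74617767333984), 40.7668342590332)
```

View pics/w4.png

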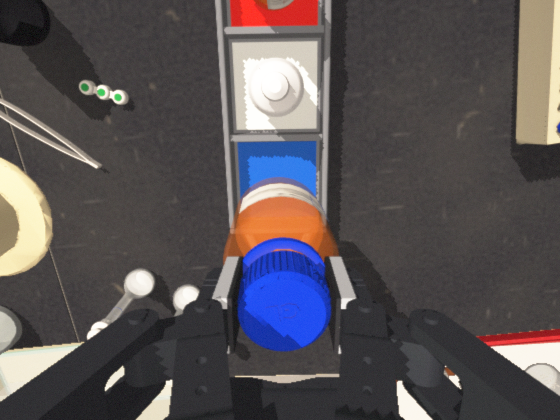

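The blue-capped bottle hangs upright at (280,260) over its pad, whose visible part is at (278,170). White stands centred at (274,85). From its visible near edge, the pad centre is (.490,.397). Lowering.

Emit:
send_rows(
  series=[1,-5,-15,0,0,0,1,-5,-36,0,0,0,1,-5,-56,0,0,0,1,-5,-70,0,0,0,1,-5,-79,0,0,0,1,-5,-84,0,0,0,1,-5,-87,0,0,0,1,-5,-89,0,0,0,1,-5,-91,0,0,0,1,-5,-92,0,0,0],
)

```text
clock: 16.25
eef_pos: [0.49, 0.3967, 0.0907]
tcp_rot: [0.666, -0.665, -0.241, 0.238]
wrist_force: [-0.0, 0.7, -2.9]
finger_gap: 0.0349
```

Emit:
send_rows(
  series=[0,0,-1,0,0,0,0,0,-1,0,0,0,0,0,-1,0,0,0],
)

```text
clock: 16.5
eef_pos: [0.4902, 0.3969, 0.0903]
tcp_rot: [0.666, -0.665, -0.241, 0.238]
wrist_force: [-0.2, -0.1, -1.0]
finger_gap: 0.035
```

Emit:
send_rows(
  series=[0,0,-1,0,0,0,0,0,-1,0,0,0],
)

```text
clock: 16.67
eef_pos: [0.4906, 0.3972, 0.0903]
tcp_rot: [0.666, -0.665, -0.242, 0.237]
wrist_force: [-1.4, -1.0, 4.7]
finger_gap: 0.0352
```

Emit:
send_rows(
  series=[0,0,0,0,0,0,0,0,0,0,0,0,0,0,0,0,0,0,0,0,0,0,0,0,0,0,0,0,0,0,0,0,0,0,0,0,0,0,0,0,0,0],
  hand=0,
)

```text
clock: 17.25
eef_pos: [0.4906, 0.3972, 0.0901]
tcp_rot: [0.666, -0.665, -0.242, 0.237]
wrist_force: [0.4, -0.3, 0.2]
finger_gap: 0.0855
```

Emit:
send_rows(
  series=[0,0,15,0,0,0,0,0,45,0,0,0,0,0,80,0,0,0,0,0,100,0,0,0,-30,10,100,0,0,0,-70,20,100,0,0,0,-110,30,100,0,0,0,-150,40,100,0,0,0,-170,50,100,0,0,0,-170,50,100,0,0,0],
)

```text
clock: 18.08
eef_pos: [0.3167, 0.4486, 0.1906]
tcp_rot: [0.666, -0.664, -0.243, 0.239]
wrist_force: [-1.0, 0.1, -0.7]
finger_gap: 0.0853
```

Run:
```python
from h import *
print(sense()['eef_pos'])
cs=dict(red=(.367,.292,.092),white=(.429,.347,.091),blue=(.49,.397,.12),clear=(.515,-.035,.104),open=(.596,-.053,.072))
for n in('scene','top'): im=tops(n,cs); save('end_'+n,im)
im,_=capture('scene'); save('endcrop',cv2.resize(im[130:310,190:410],None,fx=3,fy=3))
```

```text
[0.31665443 0.4486316  0.19064795]
scene red z 0.0928 [0.3659 0.2919] [0.0305 0.0308]
scene white z 0.0898 [0.4254 0.3412] [0.0142 0.017 ]
scene blue z 0.1215 [0.4894 0.3911] [0.0349 0.0318]
scene clear z 0.1054 [ 0.5129 -0.0362] [0.0339 0.033 ]
scene open z 0.0736 [ 0.5943 -0.0543] [0.02   0.0171]
top red z 0.0937 [0.3684 0.2932] [0.0282 0.0283]
top white z 0.0909 [0.4298 0.3461] [0.0162 0.0172]
top blue z 0.1216 [0.4931 0.3941] [0.0336 0.035 ]
top clear z 0.1054 [ 0.5166 -0.0336] [0.0326 0.0317]
top open z 0.0731 [ 0.598  -0.0508] [0.0161 0.0166]
```

View pics/endcrop.png

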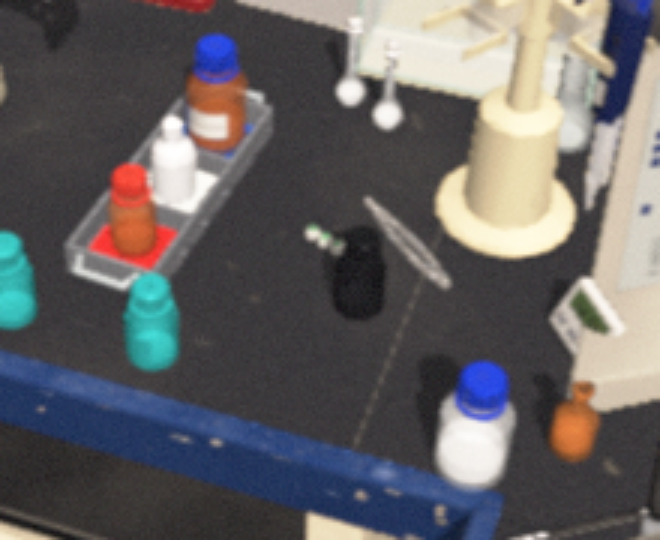

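All three bottles stand upright in the right pockets: red (132,212), white (174,165) and blue (217,95). Clear (475,425) and open (575,425) are where they were. Handing in.

```bash
python3 -c "
from cell import *
print(hand_in())"
```

```text
the job is handed in; nothing more can be done
None
```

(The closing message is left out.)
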